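Feel along the copper track of a sprung test board

ROBOT

A 6-joint arm with a two-finger parallel gripper is mounted at the origin on the work surface. World frame = base frame: x ahead of the robot, y to its left, z up, the work surface at z = 0. Lengths are in m, angles in rad, forces in N, time in s.
With the tool pointing down it reaches from about 0.225 to 0.875 m from the base axis. Payload 3.4 kg.
Tool frame: the origin (TCP) lies between the finger pads; the fingertips stand 25 mm ahead of it and the grasp point (between the pads) lies 6 mm ahead of it (manip.tips_ahead is the distance from the TCP to the fingertips, in m); z points along the fingers, x is the direction in which the jaws open and shut, and the axes are right-handed (so a half turn about z gives the same grasp; the last joint's range is limited). The gripper opens to 85 mm and grips with 20 to 120 N. Pads are 22 mm wide; open, the fingers measure 114 mm over their backs; the gripper's body (76 mm by 85 mm) begins 54 mm behind the grasp point. The pads swing forward as they close: fully open they stand 13 mm farther back than shut.
Start: joints at [-1.344, 0.276, 1.505, -0, 1.361, -0.121], TCP at [0.196, -0.541, 0.256] pointing down, gripper open.
Joint ranges: [-2.89, 2.89], [-0.75, 2.08], [0.22, 2.7], [-1.18, 4.32], [0.11, 2.71], [-2.7, 2.7]. Speed limits (rad/s): [2.57, 2.57, 3.14, 3.14, 3.14, 3.14].

INTERFACE

Orientations are given as a unit quaternion [w, x, y, z].
In Python, from rig import manip gives the robot as it stands. The module is installed in compiled form; this text tells all that it offers.
- The arm moves only by the tool send_rows, never from a script. Its argument "plan" is a list of rows, each an object with "linear": the shift along the tool's x, y, z in m, a list of three; "delta_rot": the turn, a rotation vector about the tool's x, y, z in degrees, a list of three; "fingers": the finger opening in m, from 0 to 0.0854. A call has 1 to 12 rows; each row shifts and turns the pose as measured when the row begins, along the tool's axes as they then stand; what a row does not reach is not made up. A row lasts 1/12 s, in which the tool goes at most 41.7 mm and 7.16 degrees, less where a joint would pass 70% of its speed; a pose out of reach is approached as far as the arm can. A call with a gripper value outside its range is refused whole. The fingers move at their own pace and stop on an object; "force" is the grip in N (left out, the last holds). Time passes only in rows, so rows that do not move let the fingers close. It gives the time, the measured TCP pose, the force and the opening at its end, in the units of the state.
- manip.get_state(): the state, without advancing time (a new reading comes with each control period).
- manip.get_image(name): name is "side" or "top"; returns the picture (480x640x3 uint8, red, green, blue); there is no depth.
- manip.camera_info(name): a dict with "K" (3x3 intrinsics, pixels), "dist" ([k1, k2, p1, p2, k3] as OpenCV has them; the pictures are not rectified), "rvec" (rotation vector, rad) and "tvec" (3), from world to camera coordinates, as OpenCV has them. Camera axes: x right, y down, z forward; pixel columns grow to the right and rows downward; lengths in m; the calibration is good to about 2 mm. A picture is of the moment at which its call begins. camera_info takes no time and is no camera call.
- manip.sign_off(): hands the job in, once; it reports no verdict.
Trained networks look in the newest picture that a camera, given by its name, has taken for a name from the list of things; names that differ only in an ending like _2 or _b are one class to them, and where a whole thing is asked for, a point or a joint stands for the part that bears it (a point fixed in the world has none). Each returns a list of dicts, best first, with "p" (0 to 1); they miss things now and then, are a little off and sometimes report something else, mostly with a low value. They report only what shows in the picture. A call takes as long as a camera call.
- manip.find_in(thing, camera): "extent" ([left, top, right, bottom] in pixels, round what is visible of it).
- manip.masks_of(thing, camera): "pixels" (480x640 bool, what is visible of it) and "extent" ([left, top, right, bottom] in pixels, round what is visible of it).
The state is a dict: "clock": time; "qpos": joint angles; "qd": joint speeds; "effort": joint torques, N m; "position": TCP position; "ee_rot": TCP orientation; "contact_force": force on the tool from outside, world axes, zero at the start; "moment": the same for the moment, N m; "width": finger opening in m.
Only numpy, scipy, OpenCV 4.12 (cv2) and the standard library are available. Lean on these libraries where they do the work, as an engineer would, in place of code of your own. Each camera call takes 0.05 s, during which the arm holds its last target. There are 200 camera calls.

TASK

Check the copper track on the sprung test board by touch: with the gripper shut and the fingers pointing straight down, press lightly on the square pad and run the fingertips along the track, round both bends, to the round pad, without lifting off or straying from the track on the way. Press just enough that the board sinks a few millimetres, and never push it down to its stop. Finish holding: stay on the round pad with the board still lightly pressed down, and leave the weight, bottle and screwdriver alone.

Things in the scene. Friction and masses are not known exactly. Their poses are not given: they have to be found in the camera images.
- stand: Test stand, fixed to the bench: dark red-brown wooden base 250 x 220 x 18 mm carrying a sprung test board. Origin: on the bench top (underside of the base), directly below the middle of the track; z up. In its own axes the base spans x -125..125 and y -75..145 mm; the board spans x -110..110, y -60..60 mm and its flat top is 56 mm above the bench when not pressed. The stand may be turned any way round.
- board (a joint): How far the test board (220 x 120 x 12 mm, dark green laminate on aluminium) is pressed down, in m: 0 = fully up, 0.015 = hard against its lower stop. It moves only straight down, without tilting, and springs back. It starts to move at about 1.5 N and takes about 0.5 N more for each mm, wherever it is pressed.
- track_0 (a point): Point on the centre line of the copper track, at the square pad, on the board's top surface (x -85, y -30 mm in the stand's axes; 56 mm above the bench while the board is up). Start of the track: a flat copper square 28 x 28 mm. The track is flat copper 12 mm wide, flush with the board to within 0.4 mm; it runs straight from each track point to the next.
- track_1 (a point): Point on the centre line of the copper track, at the middle of the first straight, on the board's top surface (x -55, y -30 mm in the stand's axes; 56 mm above the bench while the board is up).
- track_2 (a point): Point on the centre line of the copper track, at the first bend, on the board's top surface (x -25, y -30 mm in the stand's axes; 56 mm above the bench while the board is up).
- track_3 (a point): Point on the centre line of the copper track, at the middle of the slanting stretch, on the board's top surface (x 0, y 0 mm in the stand's axes; 56 mm above the bench while the board is up).
- track_4 (a point): Point on the centre line of the copper track, at the second bend, on the board's top surface (x 25, y 30 mm in the stand's axes; 56 mm above the bench while the board is up).
- track_5 (a point): Point on the centre line of the copper track, at the middle of the last straight, on the board's top surface (x 55, y 30 mm in the stand's axes; 56 mm above the bench while the board is up).
- track_6 (a point): Point on the centre line of the copper track, at the round pad, on the board's top surface (x 85, y 30 mm in the stand's axes; 56 mm above the bench while the board is up). End of the track: a flat copper disc 24 mm across.
- weight: Loose brass weight with a knob, 32 mm across, 40 mm tall, 0.18 kg, standing on the wooden base beside the board, 105 to 121 mm from the track's middle along the stand's y. Origin at the centre of its underside. Not part of the job.
- solvent: Loose white plastic bottle with grey cap, 42 mm across, 85 mm tall, standing on the bench beside the stand. Origin at the centre of its underside. Not part of the job.
- driver: Loose screwdriver, 170 mm long, lying on the bench beside the stand, along its own x with the handle to -x. Origin at its middle on the bench. Not part of the job.

How it is judged:
By the outcome, as a careful person would: the job done as asked, in the order asked, and still so for the second after the job is handed in, while the arm keeps its last pose, push and grip.
It also fails if it takes over 43 s, if anything falls off the work surface, if the arm or the gripper's body presses on something with over 40 N, if the wrist force passes 120 N, or if a joint passes its speed limit or range.

## Working session

There is one attempt and no reset: what is moved stays moved. The work goes in short steps, Python scripts to look and compute and a tool call to move; the robot and the scene stay as the last step left them, time stands still between calls to the robot, and variables do not carry over. Pictures are saved under pics/ and viewed, about 8 in all and at most 12, crops included, and the job is handed in when it is done.

Besides the shell and the picture viewer there is one more tool, called after "Emit:" by a JSON object that holds its "fn" and its "kwargs", one argument or row to a line. send_rows: Moves the arm, as the interface text tells. Its arguments: {"type":"object","properties":{"plan":{"type":"array","items":{"type":"object","properties":{"linear":{"type":"array","items":{"type":"number"}},"delta_rot":{"type":"array","items":{"type":"number"}},"fingers":{"type":"number"}}}},"force":{"type":"number"}},"required":["plan"]}

```bash
mkdir -p pics; python3 - <<'E'
from rig import manip
import cv2
for n in("top","side"):
    im=manip.get_image(n); cv2.imwrite(f"pics/{n}0.png",im[:,:,::-1])
    for t in("board","weight"):
        print(n,t,[(round(d["p"],2),d["extent"]) for d in manip.find_in(t,n)][:2])
    c=manip.camera_info(n);print(c)
s=manip.get_state();print({k:s[k] for k in("clock","position","ee_rot","contact_force","width")},manip.tips_ahead)
E
```

```text
top board [(0.9, [231.7, 169.0, 364.3, 316.5]), (0.22, [228.7, 199.3, 251.1, 223.6])]
top weight [(0.79, [227.1, 198.6, 250.4, 221.6])]
{'K': array([[592.87598468,   0.        , 314.90940159],
       [  0.        , 592.87598468, 237.21558418],
       [  0.        ,   0.        ,   1.        ]]), 'dist': array([-0.02950338,  0.        ,  0.        ,  0.        ,  0.        ]), 'rvec': array([ 2.16185987, -2.12835662,  0.21573024]), 'tvec': array([0.03422775, 0.57579221, 0.91426284])}
side board [(0.92, [244.8, 208.6, 383.8, 296.7])]
side weight [(0.97, [268.2, 279.3, 288.0, 306.1]), (0.75, [246.2, 205.6, 384.4, 297.9])]
{'K': array([[485.49635665,   0.        , 317.34996552],
       [  0.        , 485.49635665, 236.96376128],
       [  0.        ,   0.        ,   1.        ]]), 'dist': array([-0.0507486,  0.       ,  0.       ,  0.       ,  0.       ]), 'rvec': array([ 0.19976906, -2.82123844,  1.20681963]), 'tvec': array([0.56822142, 0.06028546, 0.90481413])}
{'clock': 0.3, 'position': array([ 0.19593369, -0.54043689,  0.25601736]), 'ee_rot': array([-1.94483701e-04,  8.18776924e-01, -5.74111721e-01, -2.09191647e-04]), 'contact_force': array([-0.02106352, -0.57078934,  0.1620742 ]), 'width': 0.08540801159150521} 0.025
```

View pics/top0.png

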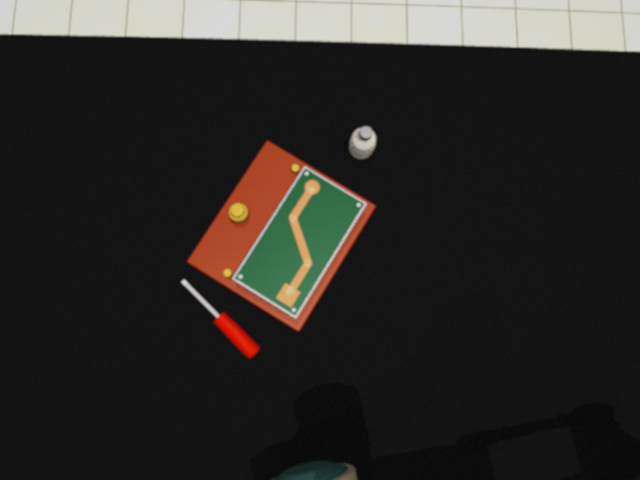

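View pics/side0.png

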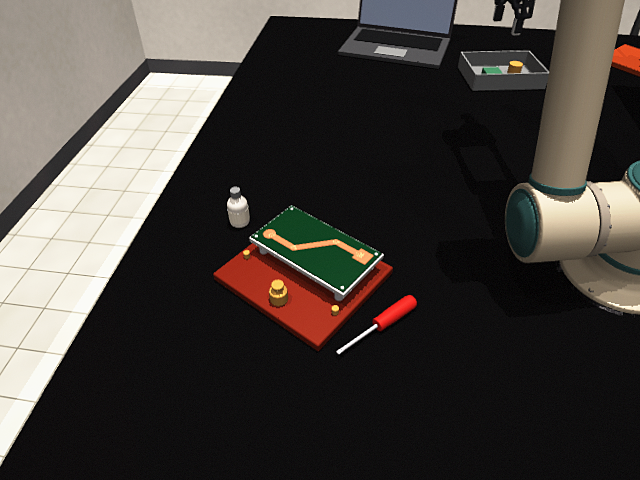

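Top view: the stand is at about (290,235), with the square pad at (289,295), the round pad at (312,187), the weight at (238,212), the bottle at (363,142) and the driver at (220,318). The side view agrees. Next I fit the stand pose to the copper in both views.

```bash
cat > h.py <<'E'
import numpy as np, cv2
from scipy.optimize import minimize
from rig import manip
P=np.array([[-85,-30],[-55,-30],[-25,-30],[0,0],[25,30],[55,30],[85,30]])/1e3
def w(p,pts,z):
    c,s=np.cos(p[2]),np.sin(p[2]); pts=np.asarray(pts)
    return np.c_[pts@np.array([[c,s],[-s,c]])+p[:2],np.full(len(pts),z)]
def proj(X,n):
    c=manip.camera_info(n); return cv2.projectPoints(X,c["rvec"],c["tvec"],c["K"],c["dist"])[0].reshape(-1,2)
def strip(a,b,h=.006):
    d=(b-a)/np.linalg.norm(b-a); m=np.array([-d[1],d[0]])*h
    return np.array([a+m,b+m,b-m,a-m])
t=np.linspace(0,2*np.pi,40)
circ=lambda c,r:c+r*np.c_[np.cos(t),np.sin(t)]
SH=[P[0]+.014*np.array([[1,1],[1,-1],[-1,-1],[-1,1]]),strip(P[0],P[2]),strip(P[2],P[4]),strip(P[4],P[6]),circ(P[6],.012),circ(P[2],.006),circ(P[4],.006)]
def render(p,n,z=.056):
    S=4; im=np.zeros((480*S,640*S),np.uint8)
    for s in SH: cv2.fillPoly(im,[np.round(((proj(w(p,s,z),n)+.5)*S-.5)*16).astype(np.int32)],255,shift=4)
    return cv2.resize(im,(640,480),interpolation=cv2.INTER_AREA)/255.
def copper(im):
    hsv=cv2.cvtColor(im,cv2.COLOR_RGB2HSV); m=cv2.inRange(hsv,(8,70,120),(22,200,255))
    k,l,st,_=cv2.connectedComponentsWithStats(m); i=1+np.argmax(st[1:,4]); return (l==i)*1.,st[i]
def fit(masks,p0):
    f=lambda p:sum(np.abs(render(p,n)-m).sum()/m.sum() for n,m in masks.items())
    for d in(.01,.003):
        r=minimize(f,p0,method="Nelder-Mead",options=dict(initial_simplex=np.array(p0)+np.vstack([np.zeros(3),np.diag([d,d,d*8])]),xatol=1e-4,fatol=1e-4)); p0=r.x
    return r.x,r.fun
def unproj(px,n,z):
    c=manip.camera_info(n);R=cv2.Rodrigues(c["rvec"])[0];u=cv2.undistortPoints(np.array([[px]],float),c["K"],c["dist"])[0,0]
    d=R.T@[*u,1];o=-R.T@c["tvec"];return (o+d*(z-o[2])/d[2])[:2]
E
python3 - <<'E'
from h import *
a,b=unproj((289,295),"top",.056),unproj((312,187),"top",.056)
m=(a+b)/2; yaw=np.arctan2(*(b-a)[::-1])-np.arctan2(60,170)
p0=[*m,yaw];print(p0)
M={}
for n in("top","side"):
    im=cv2.imread(f"pics/{n}0.png")[:,:,::-1].copy(); M[n],st=copper(im);print(n,st)
for k in(["top"],["side"],["top","side"]):
    p,f=fit({n:M[n] for n in k},p0);print(k,p.round(4),round(f,3))
print(w(p,P,.056).round(4))
for t,px,z in(("bottle",(363,142),.04),("weight",(238,212),.05)):print(t,unproj(px,"top",z))
q=manip.get_state()["ee_rot"];from scipy.spatial.transform import Rotation as R
print(R.from_quat(q,scalar_first=True).as_matrix().round(4))
E
```

```text
[np.float64(0.5687764270245514), np.float64(0.06626354983711301), np.float64(-0.5291579926430449)]
top [ 276  180   44  127 1407]
side [263 229 111  36 788]
['top'] [ 0.5693  0.0675 -0.5404] 0.086
['side'] [ 0.5692  0.068  -0.5338] 0.127Traceback (most recent call last):
  File "<stdin>", line 9, in <module>
  File "h.py", line 26, in fit
    r=minimize(f,p0,method="Nelder-Mead",options=dict(initial_simplex=np.array(p0)+np.vstack([np.zeros(3),np.diag([d,d,d*8])]),xatol=1e-4,fatol=1e-4)); p0=r.x
    res = _minimize_neldermead(fun, x0, args, callback, bounds=bounds,
                               **options)
    fsim[j] = func(sim[j])
              ~~~~^^^^^^^^
    fx = function(np.copy(x), *(wrapper_args + args))
  File "h.py", line 24, in <lambda>
    f=lambda p:sum(np.abs(render(p,n)-m).sum()/m.sum() for n,m in masks.items())
               ~~~^^^^^^^^^^^^^^^^^^^^^^^^^^^^^^^^^^^^^^^^^^^^^^^^^^^^^^^^^^^^^^
  File "h.py", line 24, in <genexpr>
    f=lambda p:sum(np.abs(render(p,n)-m).sum()/m.sum() for n,m in masks.items())
                          ~~~~~~^^^^^
  File "h.py", line 18, in render
    for s in SH: cv2.fillPoly(im,[np.round(((proj(w(p,s,z),n)+.5)*S-.5)*16).astype(np.int32)],255,shift=4)
                                             ~~~~^^^^^^^^^^^^
  File "h.py", line 9, in proj
    c=manip.camera_info(n); return cv2.projectPoints(X,c["rvec"],c["tvec"],c["K"],c["dist"])[0].reshape(-1,2)
ValueError: time passes only in moves, steps and waits
```

```bash
sed -i '3a from functools import lru_cache\nci=lru_cache(None)(manip.camera_info)\nSP=(.5693,.0677,-.538)\nfrom scipy.spatial.transform import Rotation as Ro' h.py; sed -i 's/=manip.camera_info(n)/=ci(n)/' h.py
cat >> h.py <<'E'
def delta(tgt,s=None):
    s=s or manip.get_state();R=Ro.from_quat(s["ee_rot"],scalar_first=True).as_matrix();return R.T@(np.array(tgt)-s["position"]),R
E
python3 - <<'E'
from h import *
W=w(SP,P,.056);print(W.round(4));d,R=delta([*W[0,:2],.056+.025+.04]);print(d.round(4));print(R.round(4))
print((np.diff(W,axis=0)@R).round(4))
E
```

```text
[[0.4809 0.0855 0.056 ]
 [0.5067 0.0701 0.056 ]
 [0.5325 0.0547 0.056 ]
 [0.5693 0.0677 0.056 ]
 [0.6061 0.0807 0.056 ]
 [0.6319 0.0653 0.056 ]
 [0.6577 0.0499 0.056 ]]
[-0.4913 -0.4812  0.1353]
[[ 3.408e-01 -9.401e-01 -1.000e-04]
 [-9.401e-01 -3.408e-01  6.000e-04]
 [-6.000e-04 -1.000e-04 -1.000e+00]]
[[ 0.0232 -0.019  -0.    ]
 [ 0.0232 -0.019  -0.    ]
 [ 0.0004 -0.039   0.    ]
 [ 0.0004 -0.039   0.    ]
 [ 0.0232 -0.019  -0.    ]
 [ 0.0232 -0.019  -0.    ]]
```

Emit:
{"fn": "send_rows", "kwargs": {
  "plan": [
    {"linear": [-0.027,-0.0265,0.004],"fingers": 0},
    {"linear": [-0.027,-0.0265,0.004],"fingers": 0},
    {"linear": [-0.027,-0.0265,0.004],"fingers": 0},
    {"linear": [-0.027,-0.0265,0.004],"fingers": 0},
    {"linear": [-0.027,-0.0265,0.004],"fingers": 0},
    {"linear": [-0.027,-0.0265,0.004],"fingers": 0},
    {"linear": [-0.027,-0.0265,0.004],"fingers": 0},
    {"linear": [-0.027,-0.0265,0.004],"fingers": 0},
    {"linear": [-0.027,-0.0265,0.004],"fingers": 0},
    {"linear": [-0.027,-0.0265,0.004],"fingers": 0},
    {"linear": [-0.027,-0.0265,0.004],"fingers": 0},
    {"linear": [-0.027,-0.0265,0.004],"fingers": 0}
  ],
  "force": 40
}}

```text
$.plan[0]: bad value
```

```bash
python3 - <<'E'
from h import *
W=w(SP,P,.056);d,R=delta([*W[0,:2],.056+.025+.03]);print(d.round(4));print(R.round(4));print(manip.get_state()["clock"])
E
```

```text
[-0.4913 -0.4812  0.1453]
[[ 3.408e-01 -9.401e-01 -1.000e-04]
 [-9.401e-01 -3.408e-01  6.000e-04]
 [-6.000e-04 -1.000e-04 -1.000e+00]]
0.3
```

Rows apparently need `delta_rot` as well.

Emit:
{"fn": "send_rows", "kwargs": {
  "plan": [
    {"linear": [-0.027,-0.0265,0.004],"delta_rot": [0,0,0],"fingers": 0},
    {"linear": [-0.027,-0.0265,0.004],"delta_rot": [0,0,0],"fingers": 0},
    {"linear": [-0.027,-0.0265,0.004],"delta_rot": [0,0,0],"fingers": 0},
    {"linear": [-0.027,-0.0265,0.004],"delta_rot": [0,0,0],"fingers": 0},
    {"linear": [-0.027,-0.0265,0.004],"delta_rot": [0,0,0],"fingers": 0},
    {"linear": [-0.027,-0.0265,0.004],"delta_rot": [0,0,0],"fingers": 0},
    {"linear": [-0.027,-0.0265,0.004],"delta_rot": [0,0,0],"fingers": 0},
    {"linear": [-0.027,-0.0265,0.004],"delta_rot": [0,0,0],"fingers": 0},
    {"linear": [-0.027,-0.0265,0.004],"delta_rot": [0,0,0],"fingers": 0},
    {"linear": [-0.027,-0.0265,0.004],"delta_rot": [0,0,0],"fingers": 0},
    {"linear": [-0.027,-0.0265,0.004],"delta_rot": [0,0,0],"fingers": 0},
    {"linear": [-0.027,-0.0265,0.004],"delta_rot": [0,0,0],"fingers": 0}
  ],
  "force": 40
}}

```text
clock: 1.3
position: [0.3901, -0.1207, 0.2038]
ee_rot: [0.003, 0.814, -0.581, 0.005]
contact_force: [0.7, -0.7, -0.2]
width: -0.0002
```

```bash
python3 - <<'E'
from h import *
W=w(SP,P,.056);d,R=delta([*W[0,:2],.056+.025+.03]);print(d.round(4));print(R.round(4));print(manip.get_state()["clock"])
E
```

```text
[-0.1663 -0.1528  0.0912]
[[ 0.3254 -0.9456  0.0044]
 [-0.9455 -0.3255 -0.0095]
 [ 0.0105 -0.0011 -0.9999]]
1.3
```

Emit:
{"fn": "send_rows", "kwargs": {
  "plan": [
    {"linear": [-0.025,-0.023,0.009],"delta_rot": [0,0,0],"fingers": 0},
    {"linear": [-0.025,-0.023,0.009],"delta_rot": [0,0,0],"fingers": 0},
    {"linear": [-0.025,-0.023,0.009],"delta_rot": [0,0,0],"fingers": 0},
    {"linear": [-0.025,-0.023,0.009],"delta_rot": [0,0,0],"fingers": 0},
    {"linear": [-0.025,-0.023,0.009],"delta_rot": [0,0,0],"fingers": 0},
    {"linear": [-0.02,-0.02,0.009],"delta_rot": [0,0,0],"fingers": 0},
    {"linear": [-0.02,-0.015,0.009],"delta_rot": [0,0,0],"fingers": 0},
    {"linear": [0,0,0.005],"delta_rot": [0,0,0],"fingers": 0},
    {"linear": [0,0,0],"delta_rot": [0,0,0],"fingers": 0}
  ]
}}

```text
clock: 2.05
position: [0.4848, 0.1022, 0.1325]
ee_rot: [-0.0, 0.817, -0.576, 0.008]
contact_force: [-1.0, -0.4, 0.1]
width: 0.0003
```

```bash
cat >> h.py <<'E'
Q0=Ro.from_quat([0,.818777,-.574112,0],scalar_first=True)
def rep(i,z):
    s=manip.get_state();W=w(SP,P,.056);d,R=delta([*W[i,:2],z],s)
    print("t",round(s["clock"],2),"pos",s["position"].round(4),"d",d.round(4),"rot",np.degrees((Ro.from_matrix(R).inv()*Q0).as_rotvec()).round(2),"F",s["contact_force"].round(2))
    tip=s["position"]+R[:,2]*.025;c,sn=np.cos(SP[2]),np.sin(SP[2]);q=tip[:2]-SP[:2];print("tip stand mm",(np.array([c*q[0]+sn*q[1],-sn*q[0]+c*q[1],tip[2]])*1e3).round(1))
E
python3 -c "
from h import *
rep(0,.111)"
```

```text
t 2.05 pos [0.4848 0.1022 0.1325] d [0.0141 0.0094 0.0216] rot [-0.54 -0.76 -0.33] F [-0.96 -0.36  0.13]
tip stand mm [-89.9 -13.7 107.5]
```

Emit:
{"fn": "send_rows", "kwargs": {
  "plan": [
    {"linear": [0.007,0.005,0.012],"delta_rot": [-0.5,-0.7,-0.3],"fingers": 0},
    {"linear": [0.007,0.0045,0.012],"delta_rot": [0,0,0],"fingers": 0},
    {"linear": [0,0,0.01],"delta_rot": [0,0,0],"fingers": 0},
    {"linear": [0,0,0],"delta_rot": [0,0,0],"fingers": 0},
    {"linear": [0,0,0],"delta_rot": [0,0,0],"fingers": 0}
  ]
}}

```text
clock: 2.47
position: [0.4804, 0.0825, 0.0991]
ee_rot: [0.0, 0.819, -0.574, 0.001]
contact_force: [-0.1, 0.8, -0.1]
width: -0.0002
```

```bash
python3 -c "
from h import *
rep(0,.096)
o=[]
for n in('top','side'):
    im=manip.get_image(n)[:,:,::-1].copy()
    s=manip.get_state();R=delta([0,0,0],s)[1];u=proj((s['position']+R[:,2]*.025)[None],n)[0];W=proj(w(SP,P,.056),n)
    for v in W: cv2.drawMarker(im,tuple(int(round(a)) for a in v),(255,0,0),1,5)
    cv2.drawMarker(im,tuple(int(round(a)) for a in u),(255,0,255),0,9);print(n,u,W[0])
    c=W[0].astype(int);o.append(cv2.resize(im[c[1]-60:c[1]+60,c[0]-60:c[0]+60],(400,400),interpolation=2))
cv2.imwrite('pics/a.png',np.hstack(o))"
```

```text
t 2.47 pos [0.4804 0.0825 0.0991] d [-0.0027 -0.0016  0.0031] rot [-0.07 -0.12 -0.03] F [-0.09  0.77 -0.09]
tip stand mm [-83.9 -32.9  74.1]
top [289.38911106 294.12894956] [287.59831198 294.59200421]
side [363.0387857  247.42775349] [362.22482754 255.89904646]
```

View pics/a.png

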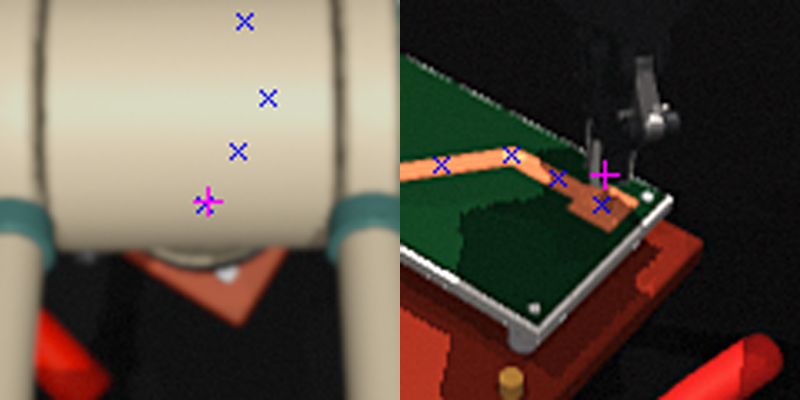

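```bash
python3 -c "
from h import *
im=manip.get_image('side')[:,:,::-1].copy()
c=im[205:285,320:400];c=(255*(c/255.)**.4).astype(np.uint8)
c=cv2.resize(c,(720,600)[:1]*2 if 0 else (600,600),interpolation=2)
s=manip.get_state();R=delta([0,0,0],s)[1]
u=(proj((s['position']+R[:,2]*.025)[None],'side')[0]-[320,205]+.5)*7.5
cv2.drawMarker(c,tuple(u.astype(int)),(255,0,255),0,20)
cv2.imwrite('pics/b.png',c)"
```

```text
(no output)
```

View pics/b.png

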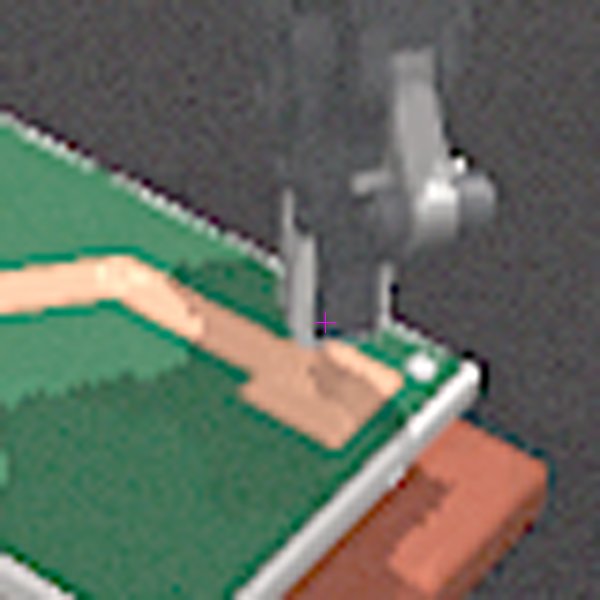

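The fingertips at about (320–340, 335) in the enlarged crop agree with the projected tip, just above the square pad. Next I correct sideways and come down slowly.

Emit:
{"fn": "send_rows", "kwargs": {
  "plan": [
    {"linear": [-0.002,-0.0015,0.005],"delta_rot": [0,0,0],"fingers": 0},
    {"linear": [-0.001,0,0.004],"delta_rot": [0,0,0],"fingers": 0},
    {"linear": [0,0,0.003],"delta_rot": [0,0,0],"fingers": 0},
    {"linear": [0,0,0],"delta_rot": [0,0,0],"fingers": 0},
    {"linear": [0,0,0],"delta_rot": [0,0,0],"fingers": 0}
  ]
}}

```text
clock: 3.03
position: [0.4827, 0.0868, 0.0884]
ee_rot: [-0.002, 0.819, -0.574, 0.003]
contact_force: [-0.2, -0.6, -0.4]
width: 0.0002
```

```bash
python3 -c "
from h import *
rep(0,.077)"
```

```text
t 3.03 pos [0.4827 0.0868 0.0884] d [0.0006 0.0022 0.0114] rot [-0.39 -0.21  0.02] F [-0.24 -0.61 -0.37]
tip stand mm [-84.  -27.9  63.4]
```

Emit:
{"fn": "send_rows", "kwargs": {
  "plan": [
    {"linear": [0,0.001,0.003],"delta_rot": [-0.3,-0.2,0],"fingers": 0},
    {"linear": [0,0.001,0.002],"delta_rot": [0,0,0],"fingers": 0},
    {"linear": [0,0,0.002],"delta_rot": [0,0,0],"fingers": 0},
    {"linear": [0,0,0],"delta_rot": [0,0,0],"fingers": 0}
  ]
}}

```text
clock: 3.37
position: [0.481, 0.0864, 0.0809]
ee_rot: [-0.001, 0.819, -0.574, 0.001]
contact_force: [0.6, -0.7, 1.6]
width: -0.0001
```

```bash
python3 -c "
from h import *
rep(0,.077)"
```

```text
t 3.37 pos [0.481  0.0864 0.0809] d [0.0008 0.0004 0.0039] rot [-0.1  -0.    0.05] F [ 0.59 -0.65  1.65]
tip stand mm [-85.4 -29.2  55.9]
```

Emit:
{"fn": "send_rows", "kwargs": {
  "plan": [
    {"linear": [0,0,0],"delta_rot": [0,0,0],"fingers": 0}
  ]
}}

```text
clock: 3.45
position: [0.481, 0.0864, 0.0809]
ee_rot: [-0.001, 0.819, -0.574, 0.0]
contact_force: [0.3, 1.2, 2.0]
width: -0.0001
```

```bash
python3 -c "
from h import *
rep(0,.077)"
```

```text
t 3.45 pos [0.481  0.0864 0.0809] d [0.0008 0.0004 0.0039] rot [-0.09  0.    0.05] F [0.3  1.24 2.02]
tip stand mm [-85.4 -29.2  55.9]
```

Emit:
{"fn": "send_rows", "kwargs": {
  "plan": [
    {"linear": [0.0005,0.0005,0.002],"delta_rot": [0,0,0],"fingers": 0},
    {"linear": [0,0,0.002],"delta_rot": [0,0,0],"fingers": 0},
    {"linear": [0,0,0.001],"delta_rot": [0,0,0],"fingers": 0},
    {"linear": [0,0,0],"delta_rot": [0,0,0],"fingers": 0},
    {"linear": [0,0,0],"delta_rot": [0,0,0],"fingers": 0}
  ]
}}

```text
clock: 3.87
position: [0.481, 0.0861, 0.0765]
ee_rot: [-0.001, 0.819, -0.574, 0.001]
contact_force: [-0.2, 1.4, 4.0]
width: -0.0
```

```bash
python3 -c "
from h import *
rep(2,.0765)"
```

```text
t 3.87 pos [0.481  0.0861 0.0765] d [ 0.047  -0.0376  0.0001] rot [-0.18  0.02  0.03] F [-0.16  1.35  3.98]
tip stand mm [-85.2 -29.4  51.5]
```

Emit:
{"fn": "send_rows", "kwargs": {
  "plan": [
    {"linear": [0.002,-0.0016,0],"delta_rot": [0,0,0],"fingers": 0},
    {"linear": [0.002,-0.0016,0],"delta_rot": [0,0,0],"fingers": 0},
    {"linear": [0.002,-0.0016,0],"delta_rot": [0,0,0],"fingers": 0},
    {"linear": [0.002,-0.0016,0],"delta_rot": [0,0,0],"fingers": 0},
    {"linear": [0.002,-0.0016,0],"delta_rot": [0,0,0],"fingers": 0},
    {"linear": [0.002,-0.0016,0],"delta_rot": [0,0,0],"fingers": 0}
  ]
}}

```text
clock: 4.37
position: [0.4914, 0.0787, 0.076]
ee_rot: [-0.0, 0.819, -0.574, -0.003]
contact_force: [-1.6, 2.0, 4.5]
width: 0.0003
```

```bash
python3 -c "
from h import *
rep(2,.0765)"
```

```text
t 4.37 pos [0.4914 0.0787 0.076 ] d [ 0.0365 -0.0305 -0.0008] rot [ 0.2   0.29 -0.01] F [-1.6   2.    4.46]
tip stand mm [-72.7 -30.5  51. ]
```

Emit:
{"fn": "send_rows", "kwargs": {
  "plan": [
    {"linear": [0.0022,-0.002,-0.0002],"delta_rot": [0.1,0.2,0],"fingers": 0},
    {"linear": [0.0022,-0.0019,-0.0002],"delta_rot": [0,0,0],"fingers": 0},
    {"linear": [0.0022,-0.0019,-0.0001],"delta_rot": [0,0,0],"fingers": 0},
    {"linear": [0.0022,-0.0019,-0.0001],"delta_rot": [0,0,0],"fingers": 0},
    {"linear": [0.0022,-0.0019,-0.0001],"delta_rot": [0,0,0],"fingers": 0},
    {"linear": [0.0022,-0.0019,-0.0001],"delta_rot": [0,0,0],"fingers": 0},
    {"linear": [0.0022,-0.0019,-0.0001],"delta_rot": [0,0,0],"fingers": 0},
    {"linear": [0.0022,-0.0019,-0.0001],"delta_rot": [0,0,0],"fingers": 0}
  ]
}}

```text
clock: 5.03
position: [0.5141, 0.0655, 0.0769]
ee_rot: [0.001, 0.819, -0.574, -0.001]
contact_force: [-1.6, 1.3, 3.9]
width: -0.0001
```

```bash
python3 -c "
from h import *
rep(2,.0765)"
```

```text
t 5.03 pos [0.5141 0.0655 0.0769] d [ 0.0164 -0.0136  0.0003] rot [ 0.12  0.04 -0.01] F [-1.55  1.3   3.91]
tip stand mm [-46.3 -30.2  51.9]
```

Emit:
{"fn": "send_rows", "kwargs": {
  "plan": [
    {"linear": [0.0023,-0.0019,0],"delta_rot": [0,0,0],"fingers": 0},
    {"linear": [0.0023,-0.0019,0],"delta_rot": [0,0,0],"fingers": 0},
    {"linear": [0.0023,-0.0019,0],"delta_rot": [0,0,0],"fingers": 0},
    {"linear": [0.0023,-0.0019,0],"delta_rot": [0,0,0],"fingers": 0},
    {"linear": [0.0023,-0.0019,0],"delta_rot": [0,0,0],"fingers": 0},
    {"linear": [0.0018,-0.0015,0],"delta_rot": [0,0,0],"fingers": 0},
    {"linear": [0.001,-0.0008,0],"delta_rot": [0,0,0],"fingers": 0},
    {"linear": [0,0,0],"delta_rot": [0,0,0],"fingers": 0}
  ]
}}

```text
clock: 5.7
position: [0.5328, 0.0546, 0.0768]
ee_rot: [0.0, 0.819, -0.574, -0.001]
contact_force: [-2.7, 0.7, 3.8]
width: -0.0006
```

```bash
python3 -c "
from h import *
rep(2,.0765);rep(4,.0765)"
```

```text
t 5.7 pos [0.5328 0.0546 0.0768] d [-0.0002  0.0003  0.0003] rot [ 0.08  0.02 -0.03] F [-2.69  0.71  3.79]
tip stand mm [-24.7 -30.   51.8]
t 5.7 pos [0.5328 0.0546 0.0768] d [ 0.0005 -0.0778  0.0002] rot [ 0.08  0.02 -0.03] F [-2.69  0.71  3.79]
tip stand mm [-24.7 -30.   51.8]
```

Emit:
{"fn": "send_rows", "kwargs": {
  "plan": [
    {"linear": [0,-0.003,0],"delta_rot": [0,0,0],"fingers": 0},
    {"linear": [0,-0.003,0],"delta_rot": [0,0,0],"fingers": 0},
    {"linear": [0,-0.003,0],"delta_rot": [0,0,0],"fingers": 0},
    {"linear": [0,-0.003,0],"delta_rot": [0,0,0],"fingers": 0},
    {"linear": [0,-0.003,0],"delta_rot": [0,0,0],"fingers": 0},
    {"linear": [0,-0.003,0],"delta_rot": [0,0,0],"fingers": 0}
  ]
}}

```text
clock: 6.2
position: [0.5491, 0.0593, 0.0764]
ee_rot: [0.003, 0.819, -0.574, -0.001]
contact_force: [-3.1, -0.4, 4.1]
width: -0.0001
```

```bash
python3 -c "
from h import *
rep(4,.0765)"
```

```text
t 6.2 pos [0.5491 0.0593 0.0764] d [-0.0006 -0.0609 -0.0005] rot [ 0.37 -0.12  0.06] F [-3.08 -0.4   4.1 ]
tip stand mm [-13.1 -17.7  51.4]
```

Emit:
{"fn": "send_rows", "kwargs": {
  "plan": [
    {"linear": [-0.0004,-0.003,-0.0001],"delta_rot": [0.3,-0.1,0],"fingers": 0},
    {"linear": [-0.0003,-0.003,0],"delta_rot": [0,0,0],"fingers": 0},
    {"linear": [0,-0.003,0],"delta_rot": [0,0,0],"fingers": 0},
    {"linear": [0,-0.003,0],"delta_rot": [0.1,0,0],"fingers": 0},
    {"linear": [0,-0.003,0],"delta_rot": [0,0,0],"fingers": 0},
    {"linear": [0,-0.003,0],"delta_rot": [0.1,0,0],"fingers": 0},
    {"linear": [0,-0.003,0],"delta_rot": [0,0,0],"fingers": 0},
    {"linear": [0,-0.003,0],"delta_rot": [0,0,0],"fingers": 0}
  ]
}}

```text
clock: 6.87
position: [0.5741, 0.069, 0.0765]
ee_rot: [-0.001, 0.819, -0.573, 0.001]
contact_force: [-2.7, -1.0, 3.5]
width: -0.0
```

```bash
python3 -c "
from h import *
rep(4,.0765)"
```

```text
t 6.87 pos [0.5741 0.069  0.0765] d [ 0.     -0.0341  0.0001] rot [-0.17 -0.05  0.1 ] F [-2.68 -1.04  3.54]
tip stand mm [ 3.5  3.6 51.5]
```

Emit:
{"fn": "send_rows", "kwargs": {
  "plan": [
    {"linear": [0,-0.003,0],"delta_rot": [0,0,0],"fingers": 0},
    {"linear": [0,-0.003,0],"delta_rot": [0,0,0],"fingers": 0},
    {"linear": [0,-0.003,0],"delta_rot": [0,0,0],"fingers": 0},
    {"linear": [0,-0.003,0],"delta_rot": [0,0,0],"fingers": 0},
    {"linear": [0,-0.003,0],"delta_rot": [0,0,0],"fingers": 0},
    {"linear": [0,-0.003,0],"delta_rot": [0,0,0],"fingers": 0},
    {"linear": [0,-0.003,0],"delta_rot": [0,0,0],"fingers": 0},
    {"linear": [0,-0.003,0],"delta_rot": [0,0,0],"fingers": 0},
    {"linear": [0,-0.0025,0],"delta_rot": [0,0,0],"fingers": 0},
    {"linear": [0,-0.0015,0],"delta_rot": [0,0,0],"fingers": 0},
    {"linear": [0,0,0],"delta_rot": [0,0,0],"fingers": 0}
  ]
}}

```text
clock: 7.78
position: [0.6042, 0.08, 0.0766]
ee_rot: [-0.001, 0.819, -0.573, 0.001]
contact_force: [-3.8, -0.3, 3.7]
width: 0.0001
```

```bash
python3 -c "
from h import *
rep(4,.0765);rep(6,.0765)"
```

```text
t 7.78 pos [0.6042 0.08   0.0766] d [ 0.     -0.002   0.0001] rot [-0.22 -0.05  0.11] F [-3.81 -0.35  3.67]
tip stand mm [23.8 28.5 51.6]
t 7.78 pos [0.6042 0.08   0.0766] d [ 0.0466 -0.0399  0.0003] rot [-0.22 -0.05  0.11] F [-3.81 -0.35  3.67]
tip stand mm [23.8 28.5 51.6]
```

Emit:
{"fn": "send_rows", "kwargs": {
  "plan": [
    {"linear": [0,-0.0015,0],"delta_rot": [-0.1,0,0.1],"fingers": 0},
    {"linear": [0.001,-0.0013,0],"delta_rot": [0,0,0],"fingers": 0},
    {"linear": [0.002,-0.0017,0],"delta_rot": [0,0,0],"fingers": 0},
    {"linear": [0.0023,-0.0019,0],"delta_rot": [0,0,0],"fingers": 0},
    {"linear": [0.0023,-0.0019,0],"delta_rot": [0,0,0],"fingers": 0},
    {"linear": [0.0023,-0.0019,0],"delta_rot": [0,0,0],"fingers": 0},
    {"linear": [0.0023,-0.0019,0],"delta_rot": [0,0,0],"fingers": 0}
  ]
}}

```text
clock: 8.37
position: [0.6212, 0.0744, 0.0769]
ee_rot: [-0.003, 0.819, -0.574, 0.0]
contact_force: [-3.1, 1.6, 4.1]
width: -0.0002
```

```bash
python3 -c "
from h import *
rep(6,.0765)"
```

```text
t 8.37 pos [0.6212 0.0744 0.0769] d [ 0.0355 -0.026   0.0005] rot [-0.25  0.15 -0.05] F [-3.11  1.57  4.12]
tip stand mm [41.1 32.5 51.9]
```

Emit:
{"fn": "send_rows", "kwargs": {
  "plan": [
    {"linear": [0.0025,-0.0005,0],"delta_rot": [-0.2,0.1,0],"fingers": 0},
    {"linear": [0.0025,-0.0009,0.0001],"delta_rot": [0,0,0],"fingers": 0},
    {"linear": [0.0023,-0.0015,0.0001],"delta_rot": [0,0,0],"fingers": 0},
    {"linear": [0.0022,-0.0018,0.0001],"delta_rot": [0,0,0],"fingers": 0},
    {"linear": [0.0022,-0.0018,0],"delta_rot": [0,0,0],"fingers": 0}
  ]
}}

```text
clock: 8.78
position: [0.6337, 0.065, 0.0769]
ee_rot: [-0.002, 0.818, -0.575, 0.001]
contact_force: [-1.3, 0.4, 2.8]
width: 0.0004
```

```bash
python3 -c "
from h import *
rep(6,.0765)"
```

```text
t 8.78 pos [0.6337 0.065  0.0769] d [ 0.0223 -0.0175  0.0004] rot [-0.18  0.05 -0.1 ] F [-1.34  0.4   2.76]
tip stand mm [56.7 30.7 51.9]
```

Emit:
{"fn": "send_rows", "kwargs": {
  "plan": [
    {"linear": [0.0024,-0.0018,0.0001],"delta_rot": [-0.1,0,0],"fingers": 0},
    {"linear": [0.0023,-0.0018,0.0001],"delta_rot": [0,0,0],"fingers": 0},
    {"linear": [0.0023,-0.0018,0.0001],"delta_rot": [0,0,0],"fingers": 0},
    {"linear": [0.0023,-0.0018,0],"delta_rot": [0,0,0],"fingers": 0},
    {"linear": [0.0023,-0.0018,0],"delta_rot": [0,0,0],"fingers": 0},
    {"linear": [0.0023,-0.0018,0],"delta_rot": [0,0,0],"fingers": 0},
    {"linear": [0.0023,-0.0018,0],"delta_rot": [0,0,0],"fingers": 0},
    {"linear": [0.0018,-0.0014,0],"delta_rot": [0,0,0],"fingers": 0},
    {"linear": [0.001,-0.0008,0],"delta_rot": [0,0,0],"fingers": 0},
    {"linear": [0,0,0],"delta_rot": [0,0,0],"fingers": 0},
    {"linear": [0,0,0],"delta_rot": [0,0,0],"fingers": 0}
  ]
}}

```text
clock: 9.7
position: [0.6559, 0.0506, 0.0763]
ee_rot: [-0.0, 0.818, -0.575, -0.001]
contact_force: [-2.8, 1.7, 4.3]
width: -0.0
```

```bash
python3 -c "
from h import *
rep(6,.0765)
im=manip.get_image('side')[:,:,::-1].copy()
c=im[190:320,220:400];cv2.imwrite('pics/c.png',cv2.resize((255*(c/255.)**.6).astype(np.uint8),(720,520),interpolation=2))"
```

```text
t 9.7 pos [0.6559 0.0506 0.0763] d [ 0.0013 -0.0014 -0.0002] rot [ 0.03  0.13 -0.13] F [-2.84  1.72  4.26]
tip stand mm [83.1 29.7 51.3]
```

View pics/c.png

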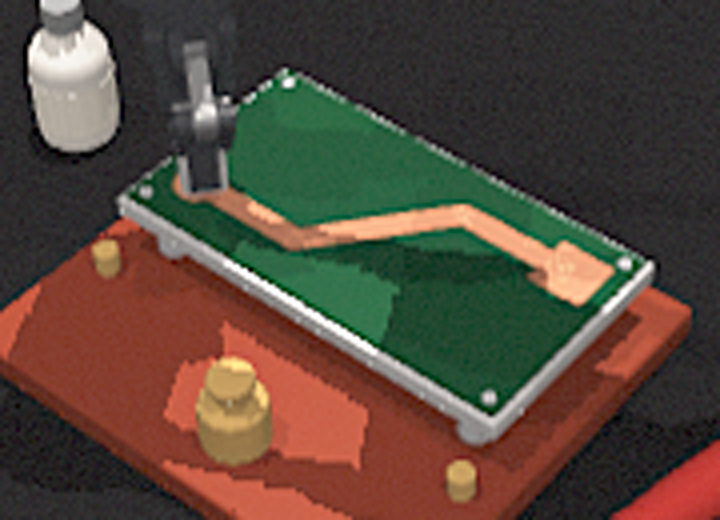

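The fingertips are on the round pad at crop (205,188), with the board pressed down; the weight, bottle and driver stand untouched. One last small nudge to the pad's centre, then hold.

Emit:
{"fn": "send_rows", "kwargs": {
  "plan": [
    {"linear": [0.0012,-0.0012,0],"delta_rot": [0,0,0],"fingers": 0},
    {"linear": [0,0,0],"delta_rot": [0,0,0],"fingers": 0},
    {"linear": [0,0,0],"delta_rot": [0,0,0],"fingers": 0},
    {"linear": [0,0,0],"delta_rot": [0,0,0],"fingers": 0},
    {"linear": [0,0,0],"delta_rot": [0,0,0],"fingers": 0},
    {"linear": [0,0,0],"delta_rot": [0,0,0],"fingers": 0},
    {"linear": [0,0,0],"delta_rot": [0,0,0],"fingers": 0}
  ]
}}

```text
clock: 10.33
position: [0.6574, 0.0498, 0.0765]
ee_rot: [-0.0, 0.818, -0.575, -0.001]
contact_force: [-2.3, 1.4, 4.3]
width: -0.0001
```

```bash
python3 -c "
from h import *
rep(6,.0765)
s=manip.get_state()
if s['position'][2]<.079 and 2<s['contact_force'][2]<7: print(manip.sign_off())"
```

```text
t 10.33 pos [0.6574 0.0498 0.0765] d [-0.     -0.0002  0.    ] rot [ 0.01  0.09 -0.1 ] F [-2.26  1.42  4.32]
tip stand mm [84.8 29.8 51.5]
the job is handed in; nothing more can be done
None
```

The track check is done and handed in at about 10.3 s. The shut gripper pressed on the square pad, ran along the track round both bends, and is holding on the round pad.

- **Final hold:** the fingertips are within about 0.3 mm of the round pad's centre by the fitted stand pose. The board is pressed down about 4.5 mm with 4.3 N and the tool is vertical to about 0.1°.
- **Pressing along the way:** at every check after the first press the board was 4 to 5 mm down and the upward force was 2.8 to 4.5 N, well short of the 15 mm stop.
- **Staying on the track:** the largest sideways deviation I read was about 2.5 mm, just after the second bend, which I corrected. The copper's half-width is 6 mm. These readings were taken at stops along the path, not continuously.
- **Pose check:** the top and side camera fits of the stand agreed to about 0.5 mm and 0.4°.
- **Other objects:** the last side picture, taken just before the final nudge, showed the weight and bottle standing and the visible end of the screwdriver where it had been. I didn't measure their positions again.

One move call was refused because it lacked `delta_rot`. One pose-fitting script also stopped with an error. Neither moved anything.

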